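Wipe the vial caps off the swivel prep tray

ROBOT

A 6-joint arm with a two-finger parallel gripper is mounted at the origin on the work surface. World frame = base frame: x ahead of the robot, y to its left, z up, the work surface at z = 0. Lengths are in m, angles in rad, forces in N, time in s.
With the tool pointing down it reaches from about 0.225 to 0.875 m from the base axis. Payload 3.4 kg.
Tool frame: the origin (TCP) lies at the very end of the fingers, on their centre line; the grasp point (between the pads) lies 19 mm behind it (grip_depth is the distance from the TCP to the grasp point, in m); x points along the fingers, z is the direction in which the jaws open and shut, and the axes are right-handed (so a half turn about x gives the same grasp; the last joint's range is limited). The gripper opens to 85 mm and grips with 20 to 120 N. Pads are 22 mm wide; open, the fingers measure 114 mm over their backs; the gripper's body (76 mm by 85 mm) begins 54 mm behind the grasp point. The pads swing forward as they close: fully open they stand 13 mm farther back than shut.
Start: joints at [1.184, 0.276, 1.505, -0, 1.361, -0.121], TCP at [0.151, 0.555, 0.231] pointing down, gripper open.
Joint ranges: [-2.89, 2.89], [-0.75, 2.08], [0.22, 2.7], [-1.18, 4.32], [0.11, 2.71], [-2.7, 2.7]. Speed limits (rad/s): [2.57, 2.57, 3.14, 3.14, 3.14, 3.14].

INTERFACE

Orientations are given as a unit quaternion [w, x, y, z].
In Python, from rig import get_state, get_image, sign_off, grip_depth gives the robot as it stands. The module is installed in compiled form; this text tells all that it offers.
- The arm moves only by the tool arm_command, never from a script. Its argument "series" is a list of rows, each an object with "dp": the shift along the tool's x, y, z scaled (see below), a list of three; "angular": the turn, a rotation vector about the tool's x, y, z scaled (see below), a list of three; "gripper": the finger opening in mm, from 0 to 85.4. A call has exactly 8 rows; each row shifts and turns the pose as measured when the row begins, along the tool's axes as they then stand; what a row does not reach is not made up. The controller multiplies each number of a shift by 0.12 m and each number of a turn by 90 degrees. A row lasts 1/8 s, in which the tool goes at most 62.5 mm and 10.7 degrees, less where a joint would pass 70% of its speed; a pose out of reach is approached as far as the arm can. A call with a number of a shift or a turn outside -1 to 1 is refused whole. A call with a gripper value outside its range is refused whole. The fingers move at their own pace and stop on an object; "grip_force" is the grip in N (left out, the last holds). Time passes only in rows, so rows that do not move let the fingers close, or fill a call up. It gives the time, the measured TCP pose, the force and the opening at its end, in the units of the state.
- get_state(): the state, without advancing time (a new reading comes with each control period).
- get_image(name): name is "scene" or "top" or "wrist"; returns a dict with "image" (400x640x3 uint8, blue, green, red), "depth" (400x640 float32, m along the optical axis (not along the pixel's ray), 0 where there is no reading), "mtx" (3x3 intrinsics, pixels), "view" (4x4, takes a point from world to camera coordinates); the wrist camera has in their place "mount" (4x4, takes a point from camera to tool coordinates, whose origin is the TCP and whose axes are the tool frame's). Camera axes: x right, y up, looking along -z (the intrinsics and any distortion apply to the point x, -y, -z); pixel columns grow to the right and rows downward; lengths in m; the calibration is good to about 2 mm. A picture is of the moment at which its call begins: read the wrist's pose just before it.
- sign_off(): hands the job in, once; it reports no verdict.
The state is a dict: "clock": time; "qpos": joint angles; "qd": joint speeds; "effort": joint torques, N m; "position": TCP position; "ee_rot": TCP orientation; "contact_force": force on the tool from outside, world axes, zero at the start; "moment": the same for the moment, N m; "width": finger opening in m.
Only numpy, scipy, OpenCV 4.12 (cv2) and the standard library are available. Lean on these libraries where they do the work, as an engineer would, in place of code of your own. Each camera call takes 0.05 s, during which the arm holds its last target. There are 200 camera calls.

TASK

Turn the swivel tray until its open end squarely faces the yellow waste tub. Then take the green scraper and, keeping its foot lightly pressed on the tray floor all the way (the floor slopes a little, one way or the other: follow it by feel, without forcing), wipe the three blue caps and two metal seals from the closed end out over the open end into the tub, without touching them with the fingers. Stand the scraper back upright on its black mat, and leave the vials and the syringe where they are.

Things in the scene. Friction and masses are not known exactly. Their poses are not given: they have to be found in the camera images.
- swivel (a joint): turn of the tray on its fixed pedestal, about the vertical axis through tray, counter-clockwise from above positive, rad; 0 = open end squarely facing the tub; stiff (about 0.3 N m friction), stays where it is left; range -1.5 to 1.5
- tray: tray on a pedestal: white floor board between blue rails on three sides, open at its +x end (red line). Origin on the swivel axis, 52 mm over the table; z up (the rails stay level), x to the open end. Board x -125 to +100 mm, y -70 to +70 mm; rails 5 mm thick, their tops 22 mm above the origin; inner face of the closed end at x = -125 mm. Turns with swivel
- tray_floor (a point): point on the floor board's surface on the swivel axis, 60 mm over the table; axes as the tray's (level). The board is set at an unknown slope in the tray, told by no reading: it tips about the tray's y axis through this point, to either side, by up to 0.055 rad, so either end lies up to 7 mm higher or lower than this point. Stiff: it does not give under the scraper
- tray_knob (a point): upright red round knob, 22 mm diameter, 34 mm tall, standing on an ear outside the closed end, 158 mm from the swivel axis (tray x = -158 mm), for turning the tray. The point lies on its axis 20 mm above the ear, whose top is 60 mm over the table
- tub: fixed yellow open waste tub, 130 (x) by 210 (y) by 42 mm high outside, wall 4 mm; origin at the centre of its underside. Its near long wall lies under the tray's open end, when that faces it, about 20 mm back from the tray's edge
- stand: fixed pedestal under the tray, base 150 mm diameter; origin on the swivel axis at table height, its x axis points to the tub
- scraper: green scraper block standing upright on its mat: flat black rubber foot 22 (x) by 120 (y) by 10 mm; body 26 by 120 mm up to z = 32 mm; above it the grip, 26 (x) by 56 (y) mm, up to z = 100 mm. 160 to 260 g. Origin at the centre of the foot's underside, z up, y along the foot; it wipes along its x, either way round
- scraper_grip (a point): point in the middle of the scraper's grip, 76 mm above the underside of its foot, where to pinch it across its 26 mm (along its x)
- mat: fixed black rubber mat for the scraper, 110 (x) by 180 (y) by 4 mm; origin at the centre of its underside on the table
- cap_a: loose blue plastic vial cap, a disc with a white spot, 22 mm across, 8 mm thick, lying flat on the floor board; origin at the centre of its underside, z is its axis
- cap_b: loose blue plastic vial cap, a disc with a white spot, 22 mm across, 8 mm thick, lying flat on the floor board; origin at the centre of its underside, z is its axis
- cap_c: loose blue plastic vial cap, a disc with a white spot, 22 mm across, 8 mm thick, lying flat on the floor board; origin at the centre of its underside, z is its axis
- seal_a: loose bare metal vial seal, a disc with a black spot, 22 mm across, 5 mm thick, lying flat on the floor board; origin at the centre of its underside, z is its axis
- seal_b: loose bare metal vial seal, a disc with a black spot, 22 mm across, 5 mm thick, lying flat on the floor board; origin at the centre of its underside, z is its axis
- vial_a: standing glass vial with blue cap and white label, 40 mm diameter, 75 mm tall, bystander; origin at the centre of its underside
- vial_b: standing glass vial with blue cap and yellow label, 40 mm diameter, 75 mm tall, bystander; origin at the centre of its underside
- syringe: syringe lying on the table, about 160 mm long, 20 mm thick, bystander; origin under its middle, x along it
Mind the look-alikes: they are no part of the job. Several things have the shape of the mat; the one meant has the colours described above. Several things look just like the tub: the one meant starts farthest to the robot's right.

How it is judged:
By the outcome, as a careful person would: the job done as asked, in the order asked, and still so for the second after the job is handed in, with the robot touching nothing.
It also fails if it takes over 69 s, if anything falls off the work surface, if the arm or the gripper's body presses on something with over 40 N, if the wrist force passes 120 N, or if a joint passes its speed limit or range.

## Working session

There is one attempt and no reset: what is moved stays moved. The work goes in short steps, Python scripts to look and compute and a tool call to move; the robot and the scene stay as the last step left them, time stands still between calls to the robot, and variables do not carry over. Pictures are saved under pics/ and viewed, about 8 in all and at most 12, crops included, and the job is handed in when it is done.

Besides the shell and the picture viewer there is one more tool, called after "Request:" as name(argument=value, ...) on one line, values as JSON. arm_command: Moves the arm, as the interface text tells. Its arguments: {"type":"object","properties":{"series":{"type":"array","items":{"type":"object","properties":{"dp":{"type":"array","items":{"type":"number"}},"angular":{"type":"array","items":{"type":"number"}},"gripper":{"type":"number"}}}},"grip_force":{"type":"number"}},"required":["series"]}

```bash
mkdir -p pics; cat > h.py <<'E'
import numpy as np, cv2
from rig import get_state, get_image
from scipy.spatial.transform import Rotation as R
def Rt(s):
    q=s['ee_rot']; return R.from_quat([q[1],q[2],q[3],q[0]]).as_matrix()
def view(im,s=None):
    if 'view' in im: return np.array(im['view'])
    T=np.eye(4); T[:3,:3]=Rt(s); T[:3,3]=s['position']
    return np.linalg.inv(T@np.array(im['mount']))
def ray(K,V,uv,z):
    d=np.linalg.inv(K)@np.array([uv[0],uv[1],1.]); d=np.array([d[0],-d[1],-d[2]])
    M=np.linalg.inv(V); o=M[:3,3]; w=M[:3,:3]@d
    return o+w*(z-o[2])/w[2]
def cloud(im,V):
    K=np.array(im['mtx']); D=im['depth']; v,u=np.mgrid[:D.shape[0],:D.shape[1]]
    x=(u-K[0,2])/K[0,0]*D; y=(v-K[1,2])/K[1,1]*D
    M=np.linalg.inv(V); return np.stack([x,-y,-D],-1)@M[:3,:3].T+M[:3,3]
def proj(K,V,p):
    c=V[:3,:3]@np.array(p)+V[:3,3]; return K[0,0]*c[0]/-c[2]+K[0,2], K[1,1]*-c[1]/-c[2]+K[1,2]
E
python3 - <<'E'
from h import *
s=get_state(); print(s); print(Rt(s))
for n in('top','scene'):
    im=get_image(n); cv2.imwrite(f'pics/{n}0.png',im['image']); np.savez(f'{n}0.npz',**im)
    print(n,im['mtx'],[k for k in im]); M=np.linalg.inv(im['view']); print(M)
E
```

```text
{'clock': 0.0, 'qpos': array([ 1.18398828e+00,  2.76602350e-01,  1.50614837e+00, -1.96497469e-05,
        1.36068739e+00, -1.20968040e-01]), 'qd': array([-0.00094848, -0.00119188,  0.00026413, -0.0005506 , -0.00039851,
       -0.00075686]), 'effort': array([-1.89178507e-03, -4.16754842e+01, -2.45801747e+01, -3.77747847e-04,
        1.10471903e-02,  4.82787527e-06]), 'position': array([0.15085601, 0.55430666, 0.23042944]), 'ee_rot': array([ 0.56129391, -0.42966262,  0.56241193,  0.42898951]), 'contact_force': array([ 0.32240599, -0.41948755, -0.63923339]), 'moment': array([-0.01387338, -0.01353598, -0.00095469]), 'width': 0.0852878481507301}
[[-6.78373875e-04 -9.64873167e-01  2.62715268e-01]
 [-1.71636549e-03  2.62716065e-01  9.64871661e-01]
 [-9.99998297e-01  2.03628308e-04 -1.83429472e-03]]
top [[441.10149624   0.         330.03702017]
 [  0.         441.10149624 204.28805745]
 [  0.           0.           1.        ]] ['image', 'depth', 'mtx', 'view']
[[ 0.01811703  0.98645817 -0.16300936  0.29946169]
 [-0.99983474  0.01811988 -0.00146945  0.00630387]
 [ 0.00150416  0.16300904  0.98662343  1.18308183]
 [ 0.          0.          0.          1.        ]]
scene [[364.18362057   0.         316.36958812]
 [  0.         364.18362057 204.49709686]
 [  0.           0.           1.        ]] ['image', 'depth', 'mtx', 'view']
[[-2.01502717e-02 -6.61885494e-01  7.49334077e-01  1.17301968e+00]
 [ 9.99522380e-01 -3.09004731e-02 -4.16272851e-04 -3.44496862e-03]
 [ 2.34303024e-02  7.48967792e-01  6.62192017e-01  6.70477354e-01]
 [ 0.00000000e+00  0.00000000e+00  0.00000000e+00  1.00000000e+00]]
```

View pics/top0.png

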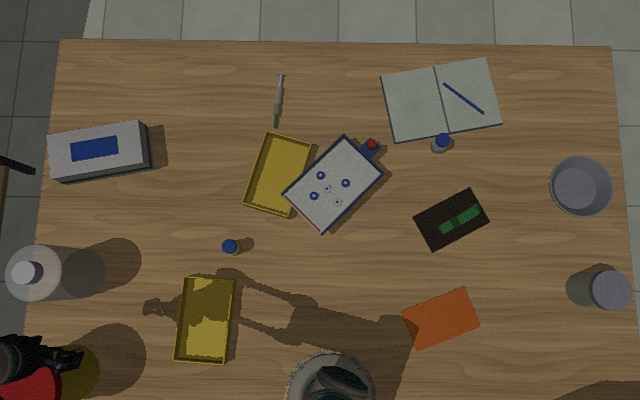

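View pics/scene0.png

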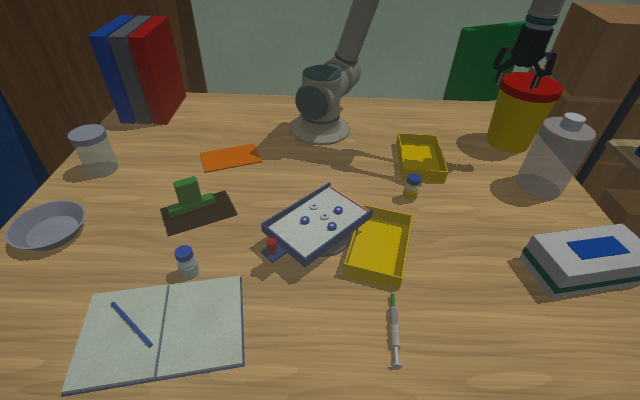

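The top view shows two yellow tubs, at (278,175) and (205,320). The first is farther to the robot's right and sits by the tray, so it is the one meant. Mats: the black one at (451,220) carries the scraper, and the orange one at (441,318) is the decoy. The tray is at (333,185) with its knob at (372,146) and its open end toward the lower left.

```bash
cat > m.py <<'E'
from h import *
z=np.load('top0.npz'); K=z['mtx'];V=z['view'];I=z['image'];H=cv2.cvtColor(I,cv2.COLOR_BGR2HSV)
P=cloud(z,V)
def big(m,n=1,r=None):
    m=m.astype(np.uint8)*255
    if r: q=np.zeros_like(m); q[r[1]:r[3],r[0]:r[2]]=255; m&=q
    return sorted(cv2.findContours(m,cv2.RETR_EXTERNAL,cv2.CHAIN_APPROX_NONE)[0],key=cv2.contourArea)[::-1][:n]
def rep(name,c,zz):
    w=np.array([ray(K,V,p[0],zz)[:2] for p in c]).astype(np.float32)
    r=cv2.minAreaRect(w*1000); b=cv2.boxPoints(r); print(name,np.round(r[0],1),np.round(r[1],1),'corners',np.round(b,0).tolist(), 'ang',round(r[2],1))
h,s,v=cv2.split(H)
hit=(P[...,2]>0.055)&(P[...,2]<0.09)
tray=big((P[...,2]>0.045)&(P[...,2]<0.1),1,(275,125,395,245))
rep('tray by depth .074',tray[0],.074)
blue=(h>100)&(h<130)&(s>110)
c=np.concatenate(big(blue,6,(275,125,395,245))); rep('blue .074',c,.074)
red=((h<8)|(h>172))&(s>120)
for c in big(red,3,(275,125,395,245)): rep('red .094',c,.094)
yel=(h>20)&(h<35)&(s>120)
c=big(yel,1,(235,120,320,225)); rep('tub .042',c[0],.042)
pts=np.array([ (u,vv) for vv in range(120,225) for u in range(235,300) if yel[vv,u]])
print('tub hull corners px',cv2.approxPolyDP(cv2.convexHull(c[0]),4,True)[:,0].tolist())
for q in cv2.approxPolyDP(cv2.convexHull(c[0]),4,True)[:,0]: print(np.round(ray(K,V,q,.042),3), np.round(P[q[1],q[0]],3))
gr=(h>40)&(h<80)&(s>100)
for c in big(gr,2,(400,180,500,260)): rep('green .032',c,.032)
g=(P[...,2]>0.085)&(P[...,2]<0.115);c=big(g,1,(400,180,500,260)); rep('grip top by depth .104',c[0],.104)
dark=(v<60); c=big(dark|gr,1,(405,180,500,260)); rep('mat .004',c[0],.004)
for c in big(blue,9,(290,140,380,225)):
    M=cv2.moments(c)
    if 5<M['m00']<200: print('cap',M['m00'],np.round(ray(K,V,(M['m10']/M['m00'],M['m01']/M['m00']),.067),3))
cv2.imwrite('pics/crop.png',cv2.resize(I[115:260,230:510],None,fx=2.8,fy=2.8,interpolation=cv2.INTER_CUBIC))
E
python3 m.py
```

```text
tray by depth .074 [553.1 -14. ] [151.9 274.9] corners [[402.0, 27.0], [599.0, -164.0], [705.0, -55.0], [507.0, 136.0]] ang 45.9
blue .074 [575.9 -32.7] [148.6 330.5] corners [[405.0, 28.0], [644.0, -201.0], [747.0, -93.0], [508.0, 135.0]] ang 46.2
red .094 [637.8 -96.7] [26.7 20.5] corners [[624.0, -86.0], [624.0, -107.0], [651.0, -107.0], [651.0, -86.0]] ang 0.2
red .094 [455.7  78.3] [121.2   1.8] corners [[413.0, 35.0], [414.0, 34.0], [498.0, 121.0], [497.0, 123.0]] ang 46.0
tub .042 [568.4 150.4] [136.4 214.4] corners [[447.0, 114.0], [653.0, 56.0], [690.0, 187.0], [484.0, 245.0]] ang 74.1
tub hull corners px [[265, 130], [312, 146], [289, 218], [241, 202]]
[0.688 0.187 0.042] [ 0.702  0.194 -0.   ]
[0.645 0.059 0.042] [0.653 0.06  0.017]
[0.45  0.114 0.042] [0.454 0.117 0.012]
[0.49  0.242 0.042] [ 0.497  0.251 -0.003]
green .032 [ 456.2 -332.4] [ 29.7 125.4] corners [[412.0, -286.0], [475.0, -394.0], [501.0, -379.0], [437.0, -271.0]] ang 30.6
green .032 [ 504.6 -325.5] [0. 0.] corners [[505.0, -325.0], [505.0, -325.0], [505.0, -325.0], [505.0, -325.0]] ang 0.0
grip top by depth .104 [ 456.3 -331.1] [25.9 60. ] corners [[430.0, -312.0], [461.0, -363.0], [483.0, -350.0], [452.0, -299.0]] ang 31.4
mat .004 [ 459.5 -317.8] [109.6 179.8] corners [[368.0, -265.0], [455.0, -423.0], [551.0, -371.0], [465.0, -213.0]] ang 28.6
cap 148.0 [ 0.625 -0.084  0.067]
cap 44.5 [0.592 0.053 0.067]
cap 42.0 [ 0.498 -0.058  0.067]
cap 37.0 [0.507 0.051 0.067]
cap 35.0 [0.561 0.035 0.067]
cap 34.5 [ 0.542 -0.03   0.067]
```

View pics/crop.png

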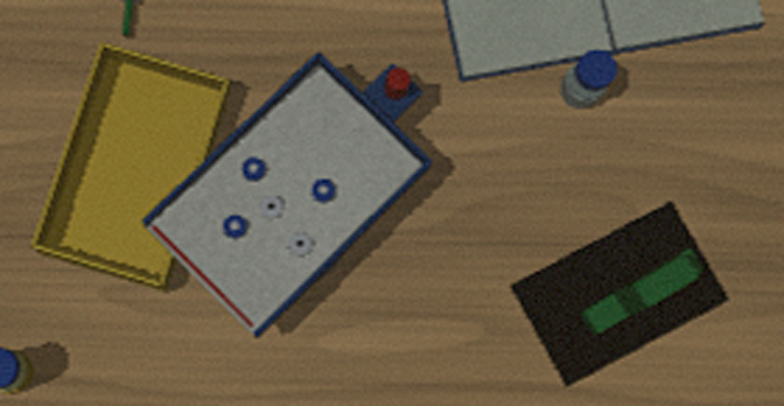

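Crop: the tray holds three blue caps at (254,169), (323,190) and (235,226) and two seals at (272,206) and (300,243). Its red line is lower left and the red knob is at (398,82). The green scraper is on the black mat at (620,300). The measured sizes match: tub 130×210, mat 110×180, grip 26×60.

Derived values:
- Swivel axis is about (.529,.012).
- Tray yaw is about 135.9° and the tub direction about 74.2°, so I need to turn the tray about −61.7°.

```bash
cat > plan.py <<'E'
from h import *
import sys
def tdown(yaw,tilt=0):  # tilt: rotation about tool y (rad)
    c,s=np.cos(np.radians(yaw)),np.sin(np.radians(yaw))
    return np.array([[0,-s,c],[0,c,s],[-1,0,0]])@R.from_rotvec([0,tilt,0]).as_matrix()
def plan(p,yaw,tilt=0,step=.056,n=None):
    s=get_state(); A=Rt(s); d=np.array(p)-s['position']
    w=R.from_matrix(A.T@tdown(yaw,tilt)).as_rotvec()
    n=n or int(max(np.ceil(np.linalg.norm(d)/step),np.ceil(np.degrees(np.linalg.norm(w))/9.5),1))
    print('clock',s['clock'],'pos',s['position'],'F',s['contact_force'].round(1),'rows',n,'ang',(w/n/(np.pi/2)).round(4))
    for i in range(n):
        print((( A@R.from_rotvec(w*i/n).as_matrix()).T@d/n/.12).round(3).tolist())
if __name__=='__main__':
    a=list(map(float,sys.argv[1:])); plan(a[:3],a[3],a[4] if len(a)>4 else 0,n=int(a[5]) if len(a)>5 else None)
E
python3 plan.py .641 -.098 .16 45.9 0 16
```

```text
clock 0.1 pos [0.15085163 0.55433158 0.2305177 ] F [ 0.4 -0.2 -0.7] rows 16 ang [ 0.02   -0.0001  0.    ]
[0.037, -0.336, -0.261]
[0.037, -0.344, -0.25]
[0.037, -0.351, -0.239]
[0.037, -0.359, -0.228]
[0.037, -0.366, -0.216]
[0.037, -0.372, -0.205]
[0.037, -0.379, -0.193]
[0.037, -0.384, -0.181]
[0.037, -0.39, -0.169]
[0.037, -0.395, -0.156]
[0.037, -0.4, -0.144]
[0.037, -0.404, -0.131]
[0.037, -0.408, -0.119]
[0.037, -0.412, -0.106]
[0.037, -0.415, -0.093]
[0.037, -0.417, -0.08]
```

Request:
arm_command(series=[{"dp": [0.037, -0.336, -0.261], "angular": [0.02, 0, 0], "gripper": 85}, {"dp": [0.037, -0.344, -0.25], "angular": [0.02, 0, 0], "gripper": 85}, {"dp": [0.037, -0.351, -0.239], "angular": [0.02, 0, 0], "gripper": 85}, {"dp": [0.037, -0.359, -0.228], "angular": [0.02, 0, 0], "gripper": 85}, {"dp": [0.037, -0.366, -0.216], "angular": [0.02, 0, 0], "gripper": 85}, {"dp": [0.037, -0.372, -0.205], "angular": [0.02, 0, 0], "gripper": 85}, {"dp": [0.037, -0.379, -0.193], "angular": [0.02, 0, 0], "gripper": 85}, {"dp": [0.037, -0.384, -0.181], "angular": [0.02, 0, 0], "gripper": 85}])

```text
clock: 1.1
position: [0.4, 0.2207, 0.1915]
ee_rot: [0.61, -0.356, 0.612, 0.355]
contact_force: [0.9, 0.1, -0.4]
width: 0.0849
```

Request:
arm_command(series=[{"dp": [0.037, -0.39, -0.169], "angular": [0.02, 0, 0], "gripper": 85}, {"dp": [0.037, -0.395, -0.156], "angular": [0.02, 0, 0], "gripper": 85}, {"dp": [0.037, -0.4, -0.144], "angular": [0.02, 0, 0], "gripper": 85}, {"dp": [0.037, -0.404, -0.131], "angular": [0.02, 0, 0], "gripper": 85}, {"dp": [0.037, -0.408, -0.119], "angular": [0.02, 0, 0], "gripper": 85}, {"dp": [0.037, -0.412, -0.106], "angular": [0.02, 0, 0], "gripper": 85}, {"dp": [0.037, -0.415, -0.093], "angular": [0.02, 0, 0], "gripper": 85}, {"dp": [0.037, -0.417, -0.08], "angular": [0.02, 0, 0], "gripper": 85}])

```text
clock: 2.1
position: [0.6486, -0.1184, 0.1516]
ee_rot: [0.651, -0.272, 0.654, 0.273]
contact_force: [0.7, 0.2, 0.6]
width: 0.0853
```

```bash
python3 - <<'E'
from h import *
s=get_state(); im=get_image('wrist'); cv2.imwrite('pics/w1.png',im['image']); V=view(im,s);K=np.array(im['mtx'])
H=cv2.cvtColor(im['image'],cv2.COLOR_BGR2HSV);h,a,v=cv2.split(H)
red=(((h<8)|(h>172))&(a>120)).astype(np.uint8)
n,l,st,ce=cv2.connectedComponentsWithStats(red)
for i in range(1,n):
    if st[i,4]>60: print(st[i],ce[i],ray(K,V,ce[i],.094).round(4),ray(K,V,ce[i],.08).round(4))
print(proj(K,V,(.641,-.098,.094)))
np.savez('w1.npz',V=V,**im)
E
python3 plan.py .641 -.098 .066 45.9
```

```text
[ 320  159   36   42 1168] [336.68236301 180.16010274] [ 0.6407 -0.0951  0.094 ] [ 0.6434 -0.0969  0.08  ]
(np.float64(333.47184873940375), np.float64(183.8548923314295))
clock 2.15 pos [ 0.65299632 -0.12526351  0.15036392] F [ 5.5 -3.5 -0.6] rows 2 ang [-0.0042 -0.0016  0.0011]
[0.351, 0.117, 0.047]
[0.351, 0.116, 0.047]
```

View pics/w1.png

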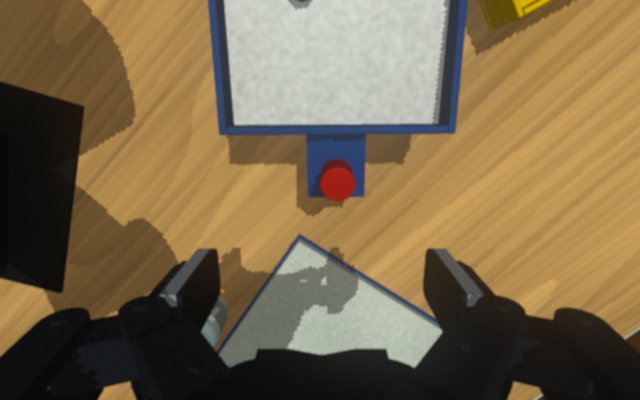

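Wrist view: the knob is at (337,181) with the tray square to the tool. A vial shows under the left finger at (213,320), so I'm checking its clearance.

```bash
python3 - <<'E'
from h import *
z=np.load('top0.npz')
for p in((443,140),(231,246)): print(ray(z['mtx'],z['view'],p,.075))
A=Rt(get_state()); p=get_state()['position']; print(A.round(3))
k=np.array([.641,-.096,.066]); print('finger tips at knob', k+A[:,2]*.05, k-A[:,2]*.05)
E
python3 plan.py .641 -.096 .14 45.9 0 3
```

```text
[ 0.65799208 -0.28374923  0.075     ]
[0.37204491 0.25419225 0.075     ]
[[-0.001 -0.709  0.705]
 [-0.006  0.705  0.709]
 [-1.    -0.003 -0.005]]
finger tips at knob [ 0.6762695  -0.06055992  0.06574856] [ 0.6057305  -0.13144008  0.06625144]
clock 2.15 pos [ 0.65299632 -0.12526351  0.15036392] F [ 5.5 -3.5 -0.6] rows 3 ang [-0.0028 -0.0011  0.0007]
[0.028, 0.081, 0.034]
[0.028, 0.081, 0.035]
[0.029, 0.081, 0.035]
```

Request:
arm_command(series=[{"dp": [0.028, 0.081, 0.035], "angular": [0, 0, 0], "gripper": 85}, {"dp": [0.028, 0.081, 0.035], "angular": [0, 0, 0], "gripper": 85}, {"dp": [0.028, 0.081, 0.035], "angular": [0, 0, 0], "gripper": 85}, {"dp": [0, 0, 0], "angular": [0, 0, 0], "gripper": 70}, {"dp": [0.15, 0, 0], "angular": [0, 0, 0], "gripper": 60}, {"dp": [0.15, 0, 0], "angular": [0, 0, 0], "gripper": 60}, {"dp": [0.1, 0, 0], "angular": [0, 0, 0], "gripper": 60}, {"dp": [0, 0, 0], "angular": [0, 0, 0], "gripper": 60}])

```text
clock: 3.15
position: [0.638, -0.0897, 0.091]
ee_rot: [0.651, -0.274, 0.654, 0.272]
contact_force: [0.2, -0.3, 0.2]
width: 0.06
```

```bash
python3 plan.py .641 -.096 .066 45.9 0 2; python3 -c "
from h import *
print(Rt(get_state()).round(3))"
```

```text
clock 3.15 pos [ 0.63799855 -0.08970022  0.09098787] F [ 0.2 -0.3  0.2] rows 2 ang [-0.0026 -0.0016  0.0007]
[0.104, -0.027, -0.009]
[0.104, -0.027, -0.01]
[[-0.002 -0.712  0.702]
 [-0.005  0.702  0.712]
 [-1.    -0.002 -0.005]]
```

Request:
arm_command(series=[{"dp": [0.0, -0.05, -0.018], "angular": [0, 0, 0], "gripper": 60}, {"dp": [0.09, 0, 0], "angular": [0, 0, 0], "gripper": 60}, {"dp": [0.09, 0, 0], "angular": [0, 0, 0], "gripper": 60}, {"dp": [0, 0, 0], "angular": [0, 0, 0], "gripper": 40}, {"dp": [0, 0, 0], "angular": [0, 0, 0], "gripper": 18}, {"dp": [0, 0, 0], "angular": [0, 0, 0], "gripper": 18}, {"dp": [0, 0, 0], "angular": [0, 0, 0], "gripper": 18}, {"dp": [0, 0, 0], "angular": [0, 0, 0], "gripper": 18}], grip_force=30)

```text
clock: 4.15
position: [0.6418, -0.0966, 0.0695]
ee_rot: [0.652, -0.275, 0.653, 0.271]
contact_force: [0.1, -1.2, -1.1]
width: 0.0214
```

```bash
python3 -c "
from h import *
s=get_state();print(s['position'],s['contact_force'],s['width'],Rt(s).round(3))"
```

```text
[ 0.64182772 -0.09659074  0.06948773] [ 0.06301037 -1.15386263 -1.10248642] 0.0213524691632804 [[ 0.    -0.712  0.702]
 [-0.006  0.702  0.712]
 [-1.    -0.005 -0.004]]
```

Request:
arm_command(series=[{"dp": [0, 0.006, -0.126], "angular": [0.061, 0, 0], "gripper": 18}, {"dp": [0, 0.006, -0.126], "angular": [0.061, 0, 0], "gripper": 18}, {"dp": [0, 0.006, -0.126], "angular": [0.061, 0, 0], "gripper": 18}, {"dp": [0, 0.006, -0.126], "angular": [0.061, 0, 0], "gripper": 18}, {"dp": [0, 0.006, -0.126], "angular": [0.061, 0, 0], "gripper": 18}, {"dp": [0, 0.006, -0.126], "angular": [0.061, 0, 0], "gripper": 18}, {"dp": [0, 0, 0], "angular": [0, 0, 0], "gripper": 18}, {"dp": [0, 0, 0], "angular": [0, 0, 0], "gripper": 18}])

```text
clock: 5.15
position: [0.5632, -0.1411, 0.0695]
ee_rot: [0.704, -0.076, 0.702, 0.07]
contact_force: [0.6, -0.9, -0.7]
width: 0.0212
```

```bash
cat > kn.py <<'E'
from h import *
s=get_state();A=Rt(s);o=np.array([.529,.012]);d=s['position'][:2]-o
print(s['position'].round(4),s['contact_force'].round(1),round(s['width'],4),'yaw',np.degrees(np.arctan2(A[1,2],A[0,2])),'r',np.hypot(*d),'phi',np.degrees(np.arctan2(d[1],d[0])))
t=np.radians(-105.8); g=np.array([*(o+.158*np.array([np.cos(t),np.sin(t)])),s['position'][2]])
print(g,(A.T@(g-s['position'])/.12).round(3))
E
python3 kn.py
```

```text
[ 0.5632 -0.1411  0.0695] [ 0.6 -0.9 -0.7] 0.0212 yaw 11.877353516626183 r 0.15684048238914886 phi -77.41257975202933
[ 0.48597972 -0.14003044  0.06950607] [-0.002  0.141 -0.628]
```

Request:
arm_command(series=[{"dp": [0, 0.006, -0.128], "angular": [0.062, 0, 0], "gripper": 18}, {"dp": [0, 0.006, -0.128], "angular": [0.062, 0, 0], "gripper": 18}, {"dp": [0, 0.006, -0.128], "angular": [0.062, 0, 0], "gripper": 18}, {"dp": [0, 0.006, -0.128], "angular": [0.062, 0, 0], "gripper": 18}, {"dp": [0, 0.006, -0.128], "angular": [0.062, 0, 0], "gripper": 18}, {"dp": [0, 0, 0], "angular": [0, 0, 0], "gripper": 18}, {"dp": [0, 0, 0], "angular": [0, 0, 0], "gripper": 18}, {"dp": [0, 0, 0], "angular": [0, 0, 0], "gripper": 18}])

```text
clock: 6.15
position: [0.4927, -0.1407, 0.0694]
ee_rot: [0.705, 0.093, 0.696, -0.102]
contact_force: [-1.5, -1.7, -0.1]
width: 0.0204
```

```bash
python3 kn.py; cat > align.py <<'E'
from h import *
im=get_image('top');K=np.array(im['mtx']);V=np.array(im['view']);I=im['image'];np.savez('top1.npz',**im)
h,s,v=cv2.split(cv2.cvtColor(I,cv2.COLOR_BGR2HSV))
def edge(m,zz,nm):
    m=m.astype(np.uint8)
    c=max(cv2.findContours(m,cv2.RETR_EXTERNAL,cv2.CHAIN_APPROX_NONE)[0],key=cv2.contourArea)
    w=np.array([ray(K,V,p[0],zz)[:2] for p in c]).astype(np.float32)*1000
    r=cv2.minAreaRect(w); b=cv2.boxPoints(r); e=b[1]-b[0]; 
    print(nm,np.round(r,1) if 0 else (np.round(r[0],1),np.round(r[1],1)),'ang mod90',np.degrees(np.arctan2(e[1],e[0]))%90); return w
q=np.zeros(h.shape,bool);q[115:270,230:420]=1
edge(q&(h>20)&(h<35)&(s>120),.042,'tub')
edge(q&(h>100)&(h<130)&(s>110),.074,'blue')
r=q&((h<8)|(h>172))&(s>120)
n,l,st,ce=cv2.connectedComponentsWithStats(r.astype(np.uint8))
for i in range(1,n):
    if st[i,4]>8: print(st[i]); edge(l==i,.060,'red')
cv2.imwrite('pics/al.png',cv2.resize(I[115:270,230:430],None,fx=4,fy=3.8,interpolation=cv2.INTER_CUBIC))
E
python3 align.py
```

```text
[ 0.4927 -0.1407  0.0694] [-1.5 -1.7 -0.1] 0.0204 yaw -15.88061319216244 r 0.15693320093288965 phi -103.37504435773673
[ 0.48597972 -0.14003044  0.06942667] [-0.001 -0.01  -0.055]
tub (array([568.6, 150.2]), array([137. , 214.7])) ang mod90 73.84237
blue (array([597.4,  -3.6]), array([195.7,   5.8])) ang mod90 76.602104
```

View pics/al.png

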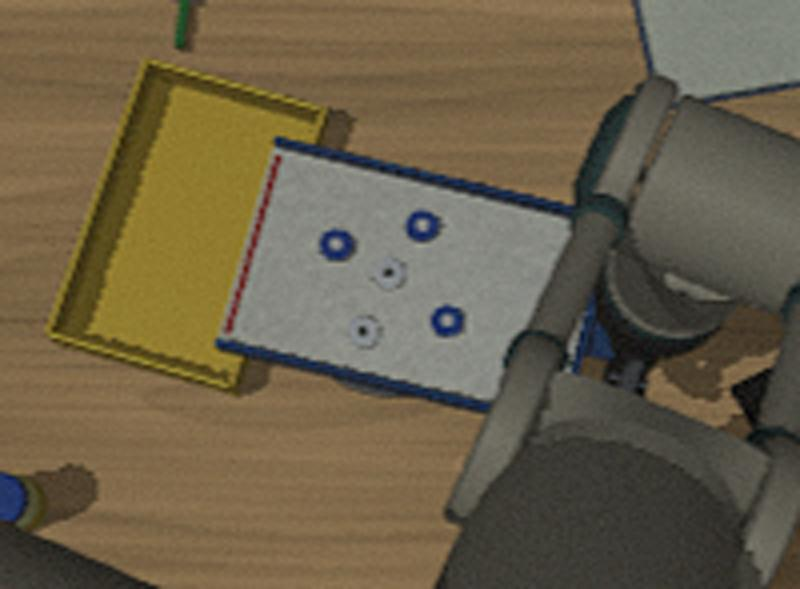

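The tray now stands at 76.6° and the tub at about 74.1°, so about −2.5° remains. Both alignment measures agree.

Request:
arm_command(series=[{"dp": [0, 0.0, -0.03], "angular": [0.014, 0, 0], "gripper": 18}, {"dp": [0, 0.0, -0.03], "angular": [0.014, 0, 0], "gripper": 18}, {"dp": [0, 0, 0], "angular": [0, 0, 0], "gripper": 18}, {"dp": [0, 0, 0], "angular": [0, 0, 0], "gripper": 18}, {"dp": [0, 0, 0], "angular": [0, 0, 0], "gripper": 18}, {"dp": [0, 0, 0], "angular": [0, 0, 0], "gripper": 18}, {"dp": [0, 0, 0], "angular": [0, 0, 0], "gripper": 18}, {"dp": [0, 0, 0], "angular": [0, 0, 0], "gripper": 18}])

```text
clock: 7.2
position: [0.4872, -0.1393, 0.0695]
ee_rot: [0.703, 0.108, 0.693, -0.118]
contact_force: [-0.7, -3.4, -1.1]
width: 0.0212
```

```bash
python3 kn.py
```

```text
[ 0.4872 -0.1393  0.0695] [-0.7 -3.4 -1.1] 0.0212 yaw -18.45394901899522 r 0.15693976947277688 phi -105.43860159616827
[ 0.48597972 -0.14003044  0.06945174] [-0.    -0.009 -0.008]
```

Request:
arm_command(series=[{"dp": [0, 0.0, -0.01], "angular": [0, 0, 0], "gripper": 18}, {"dp": [0, 0, 0], "angular": [0, 0, 0], "gripper": 18}, {"dp": [0, 0, 0], "angular": [0, 0, 0], "gripper": 50}, {"dp": [0, 0, 0], "angular": [0, 0, 0], "gripper": 60}, {"dp": [-0.2, 0, 0], "angular": [0, 0, 0], "gripper": 60}, {"dp": [-0.4, 0, 0], "angular": [0, 0, 0], "gripper": 70}, {"dp": [-0.4, 0, 0], "angular": [0, 0, 0], "gripper": 70}, {"dp": [-0.2, 0, 0], "angular": [0, 0, 0], "gripper": 70}])

```text
clock: 8.2
position: [0.4847, -0.134, 0.2164]
ee_rot: [0.703, 0.111, 0.692, -0.117]
contact_force: [0.5, 0.2, -0.3]
width: 0.07
```

```bash
python3 plan.py .456 -.331 .20 30.3 0 7
```

```text
clock 8.2 pos [ 0.48465869 -0.13397531  0.21642207] F [ 0.5  0.2 -0.3] rows 7 ang [-0.0776  0.0012  0.0011]
[0.021, -0.233, 0.042]
[0.021, -0.237, 0.014]
[0.021, -0.236, -0.015]
[0.02, -0.233, -0.044]
[0.02, -0.226, -0.072]
[0.02, -0.215, -0.099]
[0.02, -0.202, -0.124]
```

Request:
arm_command(series=[{"dp": [0, -0.233, 0.042], "angular": [-0.077, 0, 0], "gripper": 70}, {"dp": [0, -0.237, 0.014], "angular": [-0.077, 0, 0], "gripper": 70}, {"dp": [0, -0.236, -0.015], "angular": [-0.077, 0, 0], "gripper": 70}, {"dp": [0, -0.233, -0.044], "angular": [-0.077, 0, 0], "gripper": 70}, {"dp": [0, -0.226, -0.072], "angular": [-0.077, 0, 0], "gripper": 70}, {"dp": [0, -0.215, -0.099], "angular": [-0.077, 0, 0], "gripper": 70}, {"dp": [0, -0.17, -0.1], "angular": [-0.065, 0, 0], "gripper": 70}, {"dp": [0, 0, 0], "angular": [0, 0, 0], "gripper": 70}])

```text
clock: 9.2
position: [0.4623, -0.3295, 0.2233]
ee_rot: [0.691, -0.192, 0.673, 0.18]
contact_force: [0.1, -1.5, 0.2]
width: 0.0699
```

```bash
python3 align.py; cat > ws.py <<'E'
from h import *
s=get_state(); im=get_image('wrist'); cv2.imwrite('pics/w2.png',im['image']); V=view(im,s);K=np.array(im['mtx']);A=Rt(s)
h,a,v=cv2.split(cv2.cvtColor(im['image'],cv2.COLOR_BGR2HSV)); P=cloud(im,V)
g=(h>40)&(h<80)&(a>100)
for lo,hi,zz in((.09,.115,.104),(.025,.045,.036)):
    m=(g&(P[...,2]>lo)&(P[...,2]<hi)); pts=P[m][:,:2].astype(np.float32)*1000
    r=cv2.minAreaRect(pts); b=cv2.boxPoints(r); print(zz,m.sum(),P[m][:,2].mean(),np.round(r[0],1),np.round(r[1],1),r[2])
print('yaw',np.degrees(np.arctan2(A[1,2],A[0,2])),s['position'])
E
python3 ws.py; python3 plan.py .456 -.331 .12 30.3 0 3
```

```text
tub (array([568.9, 150.3]), array([136.4, 214.5])) ang mod90 74.085945
blue (array([517.4, -22. ]), array([270.6, 149.5])) ang mod90 74.436424
[384 199   9  10  66]
red (array([ 489.8, -141.6]), array([20. , 24.2])) ang mod90 45.76013
0.104 2244 0.103371785549776 [ 458.7 -332.2] [26.  55.9] 31.309337615966797
0.036 1147 0.035818187605918934 [ 458.7 -332.2] [ 26.  119.6] 31.147216796875
yaw 30.483691999333285 [ 0.46232    -0.32840826  0.22336874]
clock 9.3 pos [ 0.4622568  -0.32768393  0.22335935] F [0.3 0.9 0.1] rows 3 ang [0.0008 0.0043 0.0047]
[0.287, 0.007, -0.025]
[0.287, 0.005, -0.023]
[0.287, 0.003, -0.022]
```

View pics/w2.png

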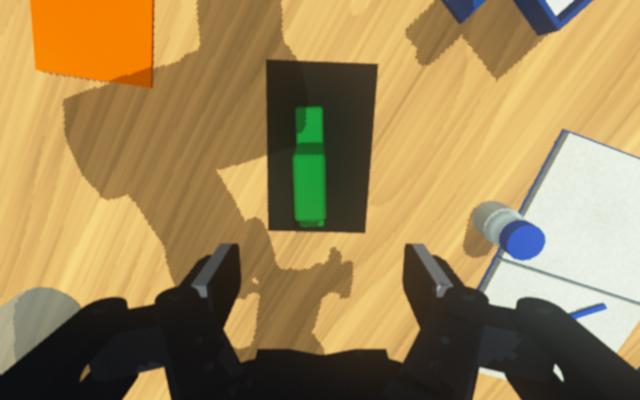

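Wrist view: the scraper stands on the black mat at (310,165). Depth puts its centre at (.4587,−.3322) with x yaw 31.2°, sizes match, and the tray is within 0.4° of the tub. Next I descend and grip.

```bash
python3 plan.py .4587 -.3322 .115 31.2 0 4
```

```text
clock 9.3 pos [ 0.4622568  -0.32768393  0.22335935] F [0.3 0.9 0.1] rows 4 ang [-0.0019  0.0032  0.0035]
[0.226, 0.001, -0.016]
[0.226, -0.001, -0.015]
[0.226, -0.002, -0.013]
[0.226, -0.003, -0.012]
```

Request:
arm_command(series=[{"dp": [0.2, 0, -0.015], "angular": [-0.002, 0.003, 0.0035], "gripper": 70}, {"dp": [0.2, 0, -0.015], "angular": [-0.002, 0.003, 0.0035], "gripper": 70}, {"dp": [0.2, 0, -0.015], "angular": [-0.002, 0.003, 0.0035], "gripper": 70}, {"dp": [0.2, 0, -0.012], "angular": [-0.002, 0.003, 0.0035], "gripper": 70}, {"dp": [0.0, 0, 0], "angular": [0, 0, 0], "gripper": 70}, {"dp": [0.0, 0, 0], "angular": [0, 0, 0], "gripper": 70}, {"dp": [0.0, 0, 0], "angular": [0, 0, 0], "gripper": 70}, {"dp": [0, 0, 0], "angular": [0, 0, 0], "gripper": 70}])

```text
clock: 10.3
position: [0.4616, -0.3243, 0.1297]
ee_rot: [0.684, -0.191, 0.678, 0.19]
contact_force: [0.2, -0.6, 0.5]
width: 0.0701
```

```bash
python3 plan.py .4587 -.3322 .062 31.2 0 4
```

```text
clock 10.3 pos [ 0.46160146 -0.32430212  0.12965029] F [ 0.2 -0.6  0.5] rows 4 ang [0.0001 0.0011 0.0006]
[0.141, -0.01, -0.015]
[0.141, -0.011, -0.014]
[0.141, -0.011, -0.014]
[0.141, -0.011, -0.014]
```

Request:
arm_command(series=[{"dp": [0, -0.022, -0.029], "angular": [0, 0.002, 0.001], "gripper": 70}, {"dp": [0, -0.022, -0.029], "angular": [0, 0.002, 0.001], "gripper": 70}, {"dp": [0.14, 0, 0], "angular": [0, 0, 0], "gripper": 70}, {"dp": [0.14, 0, 0], "angular": [0, 0, 0], "gripper": 70}, {"dp": [0.14, 0, 0], "angular": [0, 0, 0], "gripper": 70}, {"dp": [0.1, 0, 0], "angular": [0, 0, 0], "gripper": 70}, {"dp": [0.0, 0, 0], "angular": [0, 0, 0], "gripper": 50}, {"dp": [0, 0, 0], "angular": [0, 0, 0], "gripper": 45}])

```text
clock: 11.3
position: [0.4592, -0.3367, 0.0677]
ee_rot: [0.682, -0.192, 0.68, 0.188]
contact_force: [0.3, -0.5, 0.5]
width: 0.045
```

```bash
python3 plan.py .4587 -.3322 .062 31.2 0 1
```

```text
clock 11.3 pos [ 0.45918539 -0.33673692  0.06766885] F [ 0.3 -0.5  0.5] rows 1 ang [-0.0009  0.0004  0.0039]
[0.047, 0.035, 0.016]
```

Request:
arm_command(series=[{"dp": [0.047, 0.03, 0.015], "angular": [0, 0, 0.004], "gripper": 45}, {"dp": [0, 0, 0], "angular": [0, 0, 0], "gripper": 45}, {"dp": [0, 0, 0], "angular": [0, 0, 0], "gripper": 35}, {"dp": [0, 0, 0], "angular": [0, 0, 0], "gripper": 30}, {"dp": [0, 0, 0], "angular": [0, 0, 0], "gripper": 22}, {"dp": [0, 0, 0], "angular": [0, 0, 0], "gripper": 20}, {"dp": [0, 0, 0], "angular": [0, 0, 0], "gripper": 20}, {"dp": [0, 0, 0], "angular": [0, 0, 0], "gripper": 20}], grip_force=60)

```text
clock: 12.3
position: [0.4595, -0.3331, 0.0631]
ee_rot: [0.682, -0.19, 0.681, 0.189]
contact_force: [-0.3, -0.1, 0.0]
width: 0.0254
```

```bash
python3 - <<'E'
from h import *
s=get_state();A=Rt(s);print(s['position'],s['contact_force'],s['width'],A.round(4))
z=np.load('top1.npz')
# board slope from the depth in top1 (arm clear of the tray)
P=cloud(z,z['view']); o=np.array([.529,.012]);t=np.radians(74.3);ex=np.array([np.cos(t),np.sin(t)]);ey=np.array([-ex[1],ex[0]])
d=P[...,:2]-o;x=d@ex;y=d@ey;m=(abs(y)<.06)&(x>-.11)&(x<.09)&(abs(P[...,2]-.06)<.012)
a,_,_,_=np.linalg.lstsq(np.c_[x[m],y[m],np.ones(m.sum())],P[m][:,2],rcond=None);print('slope x,y,z0',a,m.sum())
m2=((abs(abs(y)-.0725)<.002))&(x>-.11)&(x<.09)&(abs(P[...,2]-.074)<.008)
b=np.linalg.lstsq(np.c_[x[m2],np.ones(m2.sum())],P[m2][:,2],rcond=None)[0];print('rails',b,m2.sum())
E
```

```text
[ 0.45949755 -0.33307088  0.06310452] [-0.30874884 -0.14665639  0.01792558] 0.025361331107597772 [[ 0.002  -0.517   0.856 ]
 [-0.0011  0.856   0.517 ]
 [-1.     -0.002   0.0011]]
slope x,y,z0 [0.03842741 0.00128834 0.06005678] 3467
rails [0.00036704 0.07313853] 195
```

Grip is good at 25.4 mm with the tool vertical. Depth suggests the floor rises about 0.038 rad toward the open end, and I'll confirm that by feel. Now I lift.

Request:
arm_command(series=[{"dp": [-0.1, 0, 0], "angular": [0, 0, 0], "gripper": 20}, {"dp": [-0.2, 0, 0], "angular": [0, 0, 0], "gripper": 20}, {"dp": [-0.3, 0, 0], "angular": [0, 0, 0], "gripper": 20}, {"dp": [-0.3, 0, 0], "angular": [0, 0, 0], "gripper": 20}, {"dp": [-0.1, 0, 0], "angular": [0, 0, 0], "gripper": 20}, {"dp": [0, 0, 0], "angular": [0, 0, 0], "gripper": 20}, {"dp": [0, 0, 0], "angular": [0, 0, 0], "gripper": 20}, {"dp": [0, 0, 0], "angular": [0, 0, 0], "gripper": 20}])

```text
clock: 13.3
position: [0.4572, -0.3307, 0.1845]
ee_rot: [0.68, -0.188, 0.682, 0.192]
contact_force: [0.3, 0.2, -2.3]
width: 0.0253
```

```bash
cat > tr.py <<'E'
from plan import *
O=np.array([.528,.0115]);YAW=74.4;t=np.radians(YAW);ex=np.array([np.cos(t),np.sin(t)]);ey=np.array([-ex[1],ex[0]])
SL=.038;L=.0591
def goal(x,h,tilt=-SL): # tcp for foot centre at tray x, h above floor
    f=np.array([*(O+ex*x),.06+SL*x+h]); return f-tdown(YAW,tilt)[:,0]*L
def where():
    s=get_state();A=Rt(s);f=s['position']+A[:,0]*L;d=f[:2]-O
    rv=R.from_matrix(tdown(YAW).T@A).as_rotvec()
    print('clk',s['clock'],'foot tray x %.4f y %.4f z-floor %.4f'%(d@ex,d@ey,f[2]-.06-SL*(d@ex)),'rv',rv.round(4),'F',s['contact_force'].round(1),'F tray x,y',(s['contact_force'][:2]@ex).round(1),(s['contact_force'][:2]@ey).round(1),'M',s['moment'].round(2),'w',s['width'].round(4),'tcp z',s['position'][2].round(4))
E
python3 - <<'E'
from tr import *
where(); z=np.load('top1.npz')
for p in((447,320),(423,226),(337,244),(388,273),(365,331)):
    w=ray(z['mtx'],z['view'],(230+p[0]/4,115+p[1]/3.8),.066)[:2]-O; print('disc',(w@ex).round(3),(w@ey).round(3))
plan(goal(-.106,.06),YAW,-SL,n=8)
E
```

```text
Traceback (most recent call last):
  File "tr.py", line 9, in where
    print('clk',s['clock'],'foot tray x %.4f y %.4f z-floor %.4f'%(d@ex,d@ey,f[2]-.06-SL*(d@ex)),'rv',rv.round(4),'F',s['contact_force'].round(1),'F tray x,y',(s['contact_force'][:2]@ex).round(1),(s['contact_force'][:2]@ey).round(1),'M',s['moment'].round(2),'w',s['width'].round(4),'tcp z',s['position'][2].round(4))
                                                                                                                                                                                                                                                                      ^^^^^^^^^^^^^^^^
AttributeError: 'float' object has no attribute 'round'
```

```bash
sed -i "s/s\['width'\].round(4)/round(s['width'],4)/" tr.py; python3 - <<'E'
from tr import *
where(); z=np.load('top1.npz')
for p in((447,320),(423,226),(337,244),(388,273),(365,331)):
    w=ray(z['mtx'],z['view'],(230+p[0]/4,115+p[1]/3.8),.066)[:2]-O; print('disc',(w@ex).round(3),(w@ey).round(3))
plan(goal(-.106,.06),YAW,-SL,n=8)
E
```

```text
clk 13.3 foot tray x -0.3484 y -0.0235 z-floor 0.0786 rv [ 0.7553 -0.0017  0.006 ] F [ 0.3  0.2 -2.3] F tray x,y 0.3 -0.2 M [ 0.01 -0.02  0.01] w 0.0253 tcp z 0.1845
disc -0.04 0.02
disc -0.007 -0.038
disc 0.043 -0.01
disc 0.005 -0.0
disc 0.008 0.042
clock 13.3 pos [ 0.45715656 -0.33067544  0.18446317] F [ 0.3  0.2 -2.3] rows 8 ang [-0.0601 -0.0027  0.0007]
[0.011, 0.19, 0.165]
[0.012, 0.173, 0.182]
[0.013, 0.155, 0.198]
[0.014, 0.136, 0.212]
[0.015, 0.115, 0.223]
[0.016, 0.094, 0.233]
[0.017, 0.071, 0.241]
[0.018, 0.048, 0.246]
```

Request:
arm_command(series=[{"dp": [0, 0.19, 0.165], "angular": [-0.06, -0.003, 0], "gripper": 20}, {"dp": [0, 0.173, 0.182], "angular": [-0.06, -0.003, 0], "gripper": 20}, {"dp": [0, 0.155, 0.198], "angular": [-0.06, -0.003, 0], "gripper": 20}, {"dp": [0, 0.136, 0.212], "angular": [-0.06, -0.003, 0], "gripper": 20}, {"dp": [0, 0.115, 0.223], "angular": [-0.06, -0.003, 0], "gripper": 20}, {"dp": [0, 0.094, 0.233], "angular": [-0.06, -0.003, 0], "gripper": 20}, {"dp": [0, 0.04, 0.15], "angular": [-0.05, -0.003, 0], "gripper": 20}, {"dp": [0, 0, 0], "angular": [0, 0, 0], "gripper": 20}])

```text
clock: 14.3
position: [0.4874, -0.1265, 0.1784]
ee_rot: [0.591, -0.39, 0.574, 0.412]
contact_force: [1.0, -0.5, -2.8]
width: 0.0252
```

```bash
python3 - <<'E'
from tr import *
where(); plan(goal(-.106,.03),YAW,-SL,n=4)
E
```

```text
clk 14.3 foot tray x -0.1416 y 0.0025 z-floor 0.0648 rv [ 0.0927 -0.0382  0.0103] F [ 1.  -0.5 -2.8] F tray x,y -0.2 -1.0 M [-0.1  -0.02  0.03] w 0.0252 tcp z 0.1784
clock 14.3 pos [ 0.48735008 -0.12652647  0.17842478] F [ 1.  -0.5 -2.8] rows 4 ang [-0.0148  0.     -0.0014]
[0.072, 0.002, 0.072]
[0.072, 0.0, 0.072]
[0.072, -0.001, 0.072]
[0.072, -0.003, 0.072]
```

Request:
arm_command(series=[{"dp": [0, 0, 0.09], "angular": [-0.015, 0, -0.001], "gripper": 20}, {"dp": [0, 0, 0.09], "angular": [-0.015, 0, -0.001], "gripper": 20}, {"dp": [0, 0, 0.09], "angular": [-0.015, 0, -0.002], "gripper": 20}, {"dp": [0.03, 0, 0.02], "angular": [-0.014, 0, -0.002], "gripper": 20}, {"dp": [0.1, 0, 0], "angular": [0, 0, 0], "gripper": 20}, {"dp": [0.1, 0, 0], "angular": [0, 0, 0], "gripper": 20}, {"dp": [0, 0, 0], "angular": [0, 0, 0], "gripper": 20}, {"dp": [0, 0, 0], "angular": [0, 0, 0], "gripper": 20}])

```text
clock: 15.3
position: [0.499, -0.0926, 0.1484]
ee_rot: [0.573, -0.42, 0.553, 0.436]
contact_force: [0.3, -0.3, -2.0]
width: 0.0252
```

```bash
python3 - <<'E'
from tr import *
where(); plan(goal(-.106,.02),YAW,-SL,n=2)
s=get_state(); im=get_image('wrist'); V=view(im,s); cv2.imwrite('pics/w3.png',im['image'])
h,a,v=cv2.split(cv2.cvtColor(im['image'],cv2.COLOR_BGR2HSV)); P=cloud(im,V)
d=P[...,:2]-O; x=d@ex;y=d@ey
m=(h>100)&(h<130)&(a>110)&(abs(P[...,2]-.073)<.006)&(x>-.08)&(x<.09)
for sg in(-1,1):
    q=m&(y*sg>.05); 
    if q.sum()>20: f=np.polyfit(x[q],y[q],1); print('rail',sg,q.sum(),f.round(4))
g=(h>40)&(h<80)&(a>100);print('green y range',np.percentile(y[g&(P[...,2]>0)],[1,99]).round(4))
q=(abs(y)<.055)&(x>-.06)&(x<.09)&(abs(P[...,2]-.06)<.012)
print('slope',np.linalg.lstsq(np.c_[x[q],np.ones(q.sum())],P[q][:,2],rcond=None)[0],q.sum())
E
```

```text
clk 15.3 foot tray x -0.1059 y 0.0000 z-floor 0.0334 rv [-0.0018 -0.0369  0.0016] F [ 0.3 -0.3 -2. ] F tray x,y -0.2 -0.3 M [-0.03 -0.04  0.01] w 0.0252 tcp z 0.1484
clock 15.3 pos [ 0.49901989 -0.09258494  0.14843357] F [ 0.3 -0.3 -2. ] rows 2 ang [ 0.0006 -0.0004 -0.0005]
[0.056, 0.0, -0.003]
[0.056, 0.0, -0.003]
rail -1 512 [-0.0138 -0.072 ]
rail 1 1335 [-0.0025  0.0714]
green y range [-0.1491  0.0584]
slope [0.03239273 0.06090324] 31478
```

View pics/w3.png

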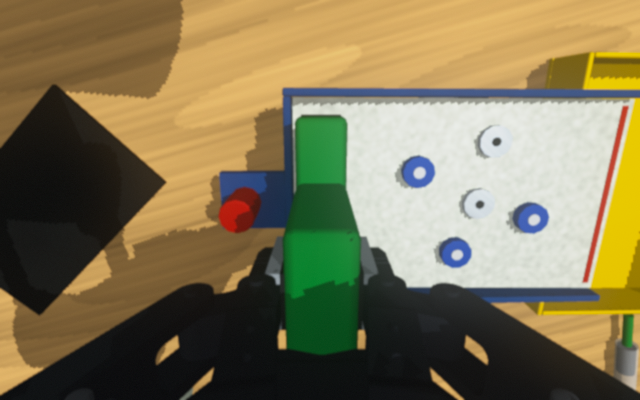

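Wrist view: the scraper, foot edge at (320,120), hovers just inside the closed end. All five discs lie ahead of it at x 395–545 px, and the rails are symmetric at ±72 mm. Second slope reading is 0.032. Lowering now.

Request:
arm_command(series=[{"dp": [0.07, 0, 0], "angular": [0, 0, 0], "gripper": 20}, {"dp": [0.07, 0, 0], "angular": [0, 0, 0], "gripper": 20}, {"dp": [0.05, 0, 0], "angular": [0, 0, 0], "gripper": 20}, {"dp": [0.02, 0, 0], "angular": [0, 0, 0], "gripper": 20}, {"dp": [0, 0, 0], "angular": [0, 0, 0], "gripper": 20}, {"dp": [0, 0, 0], "angular": [0, 0, 0], "gripper": 20}, {"dp": [0, 0, 0], "angular": [0, 0, 0], "gripper": 20}, {"dp": [0, 0, 0], "angular": [0, 0, 0], "gripper": 20}])

```text
clock: 16.35
position: [0.4998, -0.092, 0.1222]
ee_rot: [0.573, -0.42, 0.552, 0.436]
contact_force: [0.6, -0.0, -2.9]
width: 0.0251
```

```bash
python3 -c "
from tr import *
where()"
```

```text
clk 16.35 foot tray x -0.1051 y -0.0007 z-floor 0.0072 rv [-0.0015 -0.0367 -0.0001] F [ 0.6 -0.  -2.9] F tray x,y 0.1 -0.6 M [-0.02  0.06 -0.06] w 0.0251 tcp z 0.1222
```

Request:
arm_command(series=[{"dp": [0.02, 0, 0], "angular": [0, 0, 0], "gripper": 20}, {"dp": [0.02, 0, 0], "angular": [0, 0, 0], "gripper": 20}, {"dp": [0.01, 0, 0], "angular": [0, 0, 0], "gripper": 20}, {"dp": [0.01, 0, 0], "angular": [0, 0, 0], "gripper": 20}, {"dp": [0.01, 0, 0], "angular": [0, 0, 0], "gripper": 20}, {"dp": [0.01, 0, 0], "angular": [0, 0, 0], "gripper": 20}, {"dp": [0.005, 0, 0], "angular": [0, 0, 0], "gripper": 20}, {"dp": [0.005, 0, 0], "angular": [0, 0, 0], "gripper": 20}])

```text
clock: 17.35
position: [0.5001, -0.0918, 0.115]
ee_rot: [0.573, -0.421, 0.552, 0.435]
contact_force: [-2.4, 0.3, 6.0]
width: 0.0256
```

```bash
python3 -c "
from tr import *
where()"
```

```text
clk 17.35 foot tray x -0.1049 y -0.0010 z-floor -0.0001 rv [-0.0024 -0.0362 -0.0024] F [-2.4  0.3  6. ] F tray x,y -0.3 2.4 M [0.12 0.36 0.02] w 0.0256 tcp z 0.115
```

Contact came right at the predicted height, with a net press of about 8 N. Starting the wipe along the slope.

Request:
arm_command(series=[{"dp": [0.005, 0, 0.03], "angular": [0, 0, 0], "gripper": 20}, {"dp": [0.005, 0, 0.05], "angular": [0, 0, 0], "gripper": 20}, {"dp": [0.005, 0, 0.05], "angular": [0, 0, 0], "gripper": 20}, {"dp": [0.005, 0, 0.05], "angular": [0, 0, 0], "gripper": 20}, {"dp": [0.005, 0, 0.05], "angular": [0, 0, 0], "gripper": 20}, {"dp": [0.005, 0, 0.05], "angular": [0, 0, 0], "gripper": 20}, {"dp": [0.005, 0, 0.05], "angular": [0, 0, 0], "gripper": 20}, {"dp": [0.005, 0, 0.05], "angular": [0, 0, 0], "gripper": 20}])

```text
clock: 18.35
position: [0.5154, -0.0575, 0.1169]
ee_rot: [0.568, -0.432, 0.553, 0.43]
contact_force: [-1.6, -3.6, 6.7]
width: 0.0251
```

```bash
python3 -c "
from tr import *
where()"
```

```text
clk 18.35 foot tray x -0.0690 y -0.0072 z-floor 0.0004 rv [-0.0119 -0.0152 -0.014 ] F [-1.6 -3.6  6.7] F tray x,y -3.9 0.6 M [-0.68  0.81  0.16] w 0.0251 tcp z 0.1169
```

Pressure is steady at about 9 N, but the tool creeps sideways (y −7 mm) and loses tilt. I'm compensating in the next rows.

Request:
arm_command(series=[{"dp": [0.004, 0.015, 0.03], "angular": [0.002, -0.0035, 0.002], "gripper": 20}, {"dp": [0.004, 0.012, 0.05], "angular": [0.002, -0.0035, 0.002], "gripper": 20}, {"dp": [0.004, 0.012, 0.05], "angular": [0.002, -0.0035, 0.002], "gripper": 20}, {"dp": [0.004, 0.012, 0.05], "angular": [0.002, -0.0035, 0.002], "gripper": 20}, {"dp": [0.004, 0.012, 0.05], "angular": [0.002, -0.0035, 0.002], "gripper": 20}, {"dp": [0.004, 0.012, 0.05], "angular": [0.002, -0.0035, 0.002], "gripper": 20}, {"dp": [0.004, 0.012, 0.05], "angular": [0.002, -0.0035, 0.002], "gripper": 20}, {"dp": [0.004, 0.012, 0.05], "angular": [0.002, -0.0035, 0.002], "gripper": 20}])

```text
clock: 19.35
position: [0.5217, -0.0142, 0.1181]
ee_rot: [0.58, -0.414, 0.55, 0.435]
contact_force: [-0.8, -4.1, 5.2]
width: 0.0256
```

```bash
python3 -c "
from tr import *
where()"
```

```text
clk 19.35 foot tray x -0.0234 y -0.0010 z-floor -0.0001 rv [ 0.0098 -0.0515 -0.0019] F [-0.8 -4.1  5.2] F tray x,y -4.1 -0.3 M [-0.96  0.25  0.04] w 0.0256 tcp z 0.1181
```

Request:
arm_command(series=[{"dp": [0.004, 0.006, 0.04], "angular": [-0.001, 0.0, 0.001], "gripper": 20}, {"dp": [0.004, 0.006, 0.05], "angular": [-0.001, 0.0, 0.001], "gripper": 20}, {"dp": [0.004, 0.006, 0.05], "angular": [-0.001, 0.0, 0.001], "gripper": 20}, {"dp": [0.004, 0.006, 0.05], "angular": [0, -0.001, 0.001], "gripper": 20}, {"dp": [0.004, 0.006, 0.05], "angular": [0, -0.001, 0.001], "gripper": 20}, {"dp": [0.004, 0.006, 0.05], "angular": [0, -0.001, 0.001], "gripper": 20}, {"dp": [0.004, 0.006, 0.05], "angular": [0, -0.001, 0.001], "gripper": 20}, {"dp": [0.004, 0.006, 0.05], "angular": [0, -0.001, 0.001], "gripper": 20}])

```text
clock: 20.35
position: [0.5326, 0.0275, 0.1197]
ee_rot: [0.577, -0.417, 0.55, 0.436]
contact_force: [-1.0, -4.3, 5.4]
width: 0.0253
```

```bash
python3 -c "
from tr import *
where()"
```

```text
clk 20.35 foot tray x 0.0194 y -0.0002 z-floor -0.0001 rv [ 0.0031 -0.0473 -0.001 ] F [-1.  -4.3  5.4] F tray x,y -4.4 -0.2 M [-1.07  0.18  0.  ] w 0.0253 tcp z 0.1197
```

Request:
arm_command(series=[{"dp": [0.004, 0.006, 0.04], "angular": [0, 0.0, 0.001], "gripper": 20}, {"dp": [0.004, 0.006, 0.05], "angular": [0, 0.0, 0.001], "gripper": 20}, {"dp": [0.004, 0.006, 0.05], "angular": [0, 0.0, 0.001], "gripper": 20}, {"dp": [0.004, 0.006, 0.05], "angular": [0, -0.001, 0.001], "gripper": 20}, {"dp": [0.004, 0.006, 0.05], "angular": [0, 0, 0.001], "gripper": 20}, {"dp": [0.004, 0.006, 0.05], "angular": [0, -0.001, 0.001], "gripper": 20}, {"dp": [0.004, 0.006, 0.05], "angular": [0, 0, 0.001], "gripper": 20}, {"dp": [0.004, 0.006, 0.05], "angular": [0, -0.001, 0.001], "gripper": 20}])

```text
clock: 21.35
position: [0.5434, 0.0704, 0.1214]
ee_rot: [0.576, -0.417, 0.552, 0.436]
contact_force: [-0.8, -3.6, 4.9]
width: 0.0252
```

```bash
python3 -c "
from tr import *
where()"
```

```text
clk 21.35 foot tray x 0.0634 y 0.0010 z-floor -0.0001 rv [ 0.0029 -0.043   0.    ] F [-0.8 -3.6  4.9] F tray x,y -3.7 -0.2 M [-0.93  0.05 -0.01] w 0.0252 tcp z 0.1214
```

Request:
arm_command(series=[{"dp": [0.004, 0.004, 0.04], "angular": [0, 0.0, 0.0], "gripper": 20}, {"dp": [0.004, 0.004, 0.05], "angular": [0, 0.0, 0.001], "gripper": 20}, {"dp": [0.004, 0.004, 0.05], "angular": [0, -0.001, 0.001], "gripper": 20}, {"dp": [0.004, 0.004, 0.05], "angular": [0, -0.001, 0.001], "gripper": 20}, {"dp": [0.004, 0.004, 0.05], "angular": [0, 0, 0.001], "gripper": 20}, {"dp": [0.004, 0.004, 0.05], "angular": [0, -0.001, 0.001], "gripper": 20}, {"dp": [0.003, 0.004, 0.04], "angular": [0, 0, 0.001], "gripper": 20}, {"dp": [0.003, 0.003, 0.02], "angular": [0, -0.001, 0], "gripper": 20}])

```text
clock: 22.35
position: [0.5542, 0.11, 0.1229]
ee_rot: [0.576, -0.417, 0.552, 0.436]
contact_force: [-1.0, -2.9, 6.0]
width: 0.025
```

```bash
python3 - <<'E'
from tr import *
where()
s=get_state();im=get_image('wrist');cv2.imwrite('pics/w4.png',im['image'])
E
```

```text
clk 22.35 foot tray x 0.1045 y 0.0013 z-floor -0.0001 rv [ 0.004  -0.0438  0.0001] F [-1.  -2.9  6. ] F tray x,y -3.1 0.2 M [-0.82  0.07 -0.05] w 0.025 tcp z 0.1229
```

View pics/w4.png

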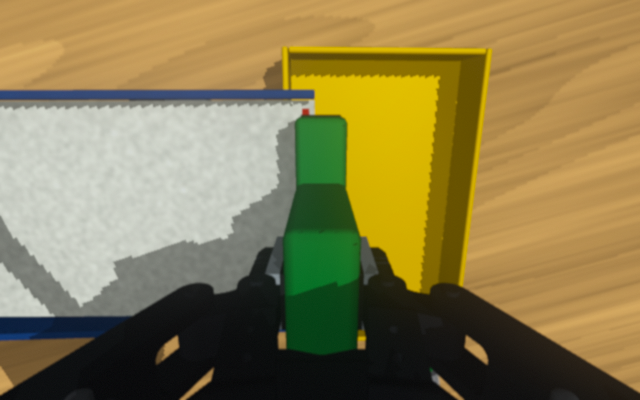

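Wrist view: the board behind the scraper is empty, with the red edge line showing at (305,112) beside the foot. The discs would be hidden below the scraper. Lifting and checking.

Request:
arm_command(series=[{"dp": [-0.06, 0, 0], "angular": [0, 0, 0], "gripper": 20}, {"dp": [-0.15, 0, 0], "angular": [0, 0, 0], "gripper": 20}, {"dp": [-0.2, 0, 0], "angular": [0, 0, 0], "gripper": 20}, {"dp": [-0.2, 0, 0], "angular": [0, 0, 0], "gripper": 20}, {"dp": [-0.1, 0, -0.1], "angular": [0, 0, 0], "gripper": 20}, {"dp": [0, 0, -0.2], "angular": [0, 0, 0], "gripper": 20}, {"dp": [0, 0, -0.3], "angular": [0, 0, 0], "gripper": 20}, {"dp": [0, 0, -0.3], "angular": [0, 0, 0], "gripper": 20}])

```text
clock: 23.4
position: [0.5173, 0.0052, 0.1987]
ee_rot: [0.573, -0.411, 0.554, 0.442]
contact_force: [0.2, -0.2, -1.9]
width: 0.0252
```

```bash
python3 - <<'E'
from tr import *
where()
im=get_image('scene');cv2.imwrite('pics/s5.png',cv2.resize(im['image'][170:310,240:440],None,fx=4,fy=4,interpolation=cv2.INTER_CUBIC))
# return: scraper to mat at original pose
plan([.4595,-.3331,.185],31.3,0,n=10)
E
```

```text
clk 23.4 foot tray x -0.0060 y 0.0097 z-floor 0.0799 rv [ 0.0025 -0.0489  0.0182] F [ 0.2 -0.2 -1.9] F tray x,y -0.1 -0.3 M [-0.1   0.01 -0.01] w 0.0252 tcp z 0.1987
clock 23.45 pos [0.51553505 0.00091036 0.19818161] F [-2.2 -3.2 -2.9] rows 10 ang [ 0.0476  0.0021 -0.0022]
[-0.002, -0.031, -0.281]
[-0.001, -0.052, -0.278]
[0.0, -0.073, -0.273]
[0.002, -0.093, -0.267]
[0.003, -0.112, -0.259]
[0.004, -0.131, -0.25]
[0.006, -0.15, -0.239]
[0.007, -0.167, -0.228]
[0.008, -0.184, -0.214]
[0.01, -0.199, -0.2]
```

View pics/s5.png

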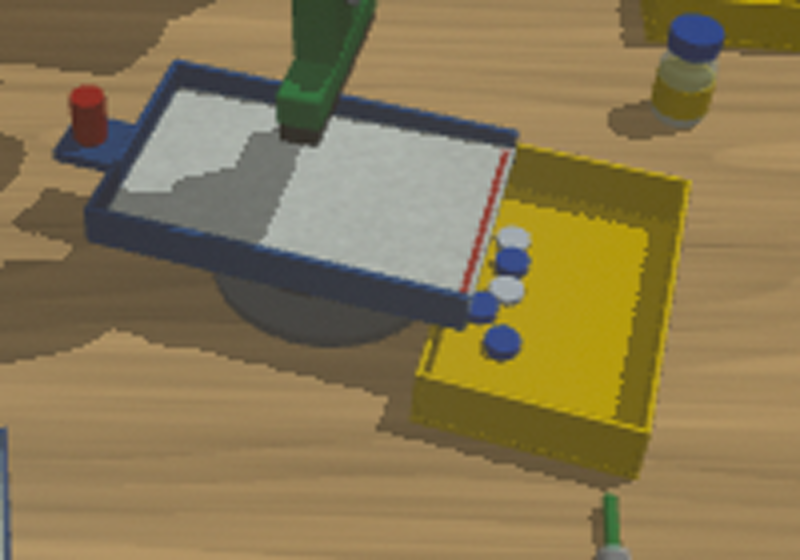

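All five discs lie in the tub: seals at (514,240) and (508,290), caps at (513,262), (483,306) and (502,342). The board is empty. Returning the scraper to its mat.

Request:
arm_command(series=[{"dp": [0, -0.031, -0.281], "angular": [0.048, 0.002, -0.002], "gripper": 20}, {"dp": [0, -0.052, -0.278], "angular": [0.048, 0.002, -0.002], "gripper": 20}, {"dp": [0, -0.073, -0.273], "angular": [0.048, 0.002, -0.002], "gripper": 20}, {"dp": [0, -0.093, -0.267], "angular": [0.048, 0.002, -0.002], "gripper": 20}, {"dp": [0, -0.112, -0.259], "angular": [0.048, 0.002, -0.002], "gripper": 20}, {"dp": [0, -0.131, -0.25], "angular": [0.048, 0.002, -0.002], "gripper": 20}, {"dp": [0, -0.15, -0.239], "angular": [0.048, 0.002, -0.002], "gripper": 20}, {"dp": [0, -0.08, -0.12], "angular": [0.04, 0.002, -0.002], "gripper": 20}])

```text
clock: 24.45
position: [0.4609, -0.2556, 0.1826]
ee_rot: [0.666, -0.226, 0.668, 0.244]
contact_force: [0.0, 0.2, -2.1]
width: 0.025
```

```bash
python3 - <<'E'
from tr import *
where(); plan([.4595,-.3331,.15],31.3,0,n=5)
E
```

```text
clk 24.45 foot tray x -0.2742 y -0.0062 z-floor 0.0740 rv [ 0.6202 -0.0126  0.0225] F [ 0.   0.2 -2.1] F tray x,y 0.2 0.0 M [ 0.02  0.02 -0.05] w 0.025 tcp z 0.1826
clock 24.45 pos [ 0.46092081 -0.25560982  0.18263889] F [ 0.   0.2 -2.1] rows 5 ang [ 0.0168  0.0004 -0.0032]
[0.051, -0.1, -0.083]
[0.052, -0.102, -0.08]
[0.053, -0.104, -0.078]
[0.053, -0.106, -0.075]
[0.054, -0.108, -0.072]
```

Request:
arm_command(series=[{"dp": [0.0, -0.1, -0.083], "angular": [0.017, 0.0005, -0.003], "gripper": 20}, {"dp": [0.03, -0.102, -0.08], "angular": [0.017, 0.0005, -0.003], "gripper": 20}, {"dp": [0.05, -0.104, -0.078], "angular": [0.017, 0.0005, -0.003], "gripper": 20}, {"dp": [0.05, -0.1, -0.075], "angular": [0.017, 0.0005, -0.003], "gripper": 20}, {"dp": [0.05, -0.08, -0.05], "angular": [0.015, 0.0005, -0.003], "gripper": 20}, {"dp": [0, 0, 0], "angular": [0, 0, 0], "gripper": 20}, {"dp": [0, 0, 0], "angular": [0, 0, 0], "gripper": 20}, {"dp": [0, 0, 0], "angular": [0, 0, 0], "gripper": 20}])

```text
clock: 25.45
position: [0.4591, -0.3304, 0.1569]
ee_rot: [0.681, -0.187, 0.682, 0.19]
contact_force: [0.5, 0.3, -1.6]
width: 0.0259
```

```bash
python3 - <<'E'
from tr import *
where(); plan([.4595,-.3331,.08],31.3,0,n=5)
E
```

```text
clk 25.45 foot tray x -0.3476 y -0.0254 z-floor 0.0510 rv [ 0.7582 -0.0023  0.0046] F [ 0.5  0.3 -1.6] F tray x,y 0.4 -0.4 M [-0.06 -0.02 -0.01] w 0.0259 tcp z 0.1569
clock 25.45 pos [ 0.45905774 -0.33042617  0.15690409] F [ 0.5  0.3 -1.6] rows 5 ang [-0.0008  0.0001 -0.0006]
[0.128, -0.005, -0.002]
[0.128, -0.005, -0.002]
[0.128, -0.005, -0.002]
[0.128, -0.004, -0.002]
[0.128, -0.004, -0.002]
```

Request:
arm_command(series=[{"dp": [0.12, -0.01, 0], "angular": [-0.001, 0, 0], "gripper": 20}, {"dp": [0.14, -0.01, 0], "angular": [-0.001, 0, 0], "gripper": 20}, {"dp": [0.14, 0, 0], "angular": [0, 0, 0], "gripper": 20}, {"dp": [0.12, 0, 0], "angular": [0, 0, 0], "gripper": 20}, {"dp": [0.06, 0, 0], "angular": [0, 0, 0], "gripper": 20}, {"dp": [0.02, 0, 0], "angular": [0, 0, 0], "gripper": 20}, {"dp": [0, 0, 0], "angular": [0, 0, 0], "gripper": 20}, {"dp": [0, 0, 0], "angular": [0, 0, 0], "gripper": 20}])

```text
clock: 26.45
position: [0.4609, -0.3312, 0.0812]
ee_rot: [0.681, -0.189, 0.681, 0.192]
contact_force: [-0.6, -0.2, -3.3]
width: 0.0256
```

```bash
python3 - <<'E'
from tr import *
where(); plan([.4595,-.3331,.0631],31.3,0,n=1)
E
```

```text
clk 26.45 foot tray x -0.3479 y -0.0274 z-floor -0.0247 rv [ 0.7528 -0.0025  0.0031] F [-0.6 -0.2 -3.3] F tray x,y -0.3 0.5 M [ 0.01 -0.01  0.  ] w 0.0256 tcp z 0.0812
clock 26.45 pos [ 0.46090053 -0.33115016  0.08119025] F [-0.6 -0.2 -3.3] rows 1 ang [-0.0003  0.0008 -0.0024]
[0.151, -0.008, -0.019]
```

Request:
arm_command(series=[{"dp": [0.06, -0.008, -0.02], "angular": [0, 0.001, -0.002], "gripper": 20}, {"dp": [0.04, 0, 0], "angular": [0, 0, 0], "gripper": 20}, {"dp": [0.03, 0, 0], "angular": [0, 0, 0], "gripper": 20}, {"dp": [0.012, 0, 0], "angular": [0, 0, 0], "gripper": 20}, {"dp": [0.01, 0, 0], "angular": [0, 0, 0], "gripper": 20}, {"dp": [0.008, 0, 0], "angular": [0, 0, 0], "gripper": 20}, {"dp": [0.005, 0, 0], "angular": [0, 0, 0], "gripper": 20}, {"dp": [0.003, 0, 0], "angular": [0, 0, 0], "gripper": 20}])

```text
clock: 27.45
position: [0.4596, -0.3338, 0.0631]
ee_rot: [0.681, -0.191, 0.681, 0.19]
contact_force: [-2.1, 0.9, 2.1]
width: 0.0256
```

```bash
python3 - <<'E'
from tr import *
where(); plan([.4595,-.3331,.0631],31.3,0,n=1)
E
```

```text
clk 27.45 foot tray x -0.3510 y -0.0270 z-floor -0.0427 rv [ 0.7528  0.0008 -0.0021] F [-2.1  0.9  2.1] F tray x,y 0.3 2.3 M [ 0.15  0.22 -0.06] w 0.0256 tcp z 0.0631
clock 27.45 pos [ 0.45958049 -0.33377288  0.06309471] F [-2.1  0.9  2.1] rows 1 ang [-0.0004  0.      0.0014]
[-0.0, 0.005, 0.002]
```

The foot is on the mat with a light 4 N press. Releasing and lifting clear.

Request:
arm_command(series=[{"dp": [0, 0, 0], "angular": [0, 0, 0], "gripper": 30}, {"dp": [0, 0, 0], "angular": [0, 0, 0], "gripper": 45}, {"dp": [0, 0, 0], "angular": [0, 0, 0], "gripper": 65}, {"dp": [0, 0, 0], "angular": [0, 0, 0], "gripper": 65}, {"dp": [-0.1, 0, 0], "angular": [0, 0, 0], "gripper": 65}, {"dp": [-0.3, 0, 0], "angular": [0, 0, 0], "gripper": 65}, {"dp": [-0.4, 0, 0], "angular": [0, 0, 0], "gripper": 65}, {"dp": [-0.4, 0, 0], "angular": [0, 0, 0], "gripper": 65}])

```text
clock: 28.45
position: [0.4584, -0.3326, 0.2088]
ee_rot: [0.68, -0.189, 0.682, 0.192]
contact_force: [0.5, -0.3, -0.3]
width: 0.0649
```

Request:
arm_command(series=[{"dp": [-0.2, 0, 0], "angular": [0, 0, 0], "gripper": 65}, {"dp": [0, -0.1, 0], "angular": [0, 0, 0], "gripper": 65}, {"dp": [0, -0.1, 0], "angular": [0, 0, 0], "gripper": 65}, {"dp": [0, 0, 0], "angular": [0, 0, 0], "gripper": 65}, {"dp": [0, 0, 0], "angular": [0, 0, 0], "gripper": 65}, {"dp": [0, 0, 0], "angular": [0, 0, 0], "gripper": 65}, {"dp": [0, 0, 0], "angular": [0, 0, 0], "gripper": 65}, {"dp": [0, 0, 0], "angular": [0, 0, 0], "gripper": 65}])

```text
clock: 29.45
position: [0.4719, -0.3548, 0.2348]
ee_rot: [0.681, -0.19, 0.681, 0.191]
contact_force: [0.2, -0.4, -1.2]
width: 0.0651
```

```bash
python3 align.py; python3 ws.py; python3 - <<'E'
from h import *
im=get_image('top');cv2.imwrite('pics/t6.png',im['image'])
E
```

```text
tub (array([568.9, 150.7]), array([136.5, 214.9])) ang mod90 73.89193
blue (array([517.5, -21.9]), array([270.2, 149.5])) ang mod90 74.52804
[384 199   9  10  69]
red (array([ 489.8, -141.6]), array([20. , 24.2])) ang mod90 45.76019
0.104 2175 0.10357652855185895 [ 460.5 -331.6] [25.8 54.9] 30.534122467041016
0.036 1279 0.035793505122538545 [ 460.9 -332. ] [ 25.3 119.5] 31.189125061035156
yaw 31.254050781321553 [ 0.47189063 -0.3547638   0.23489174]
```

View pics/t6.png

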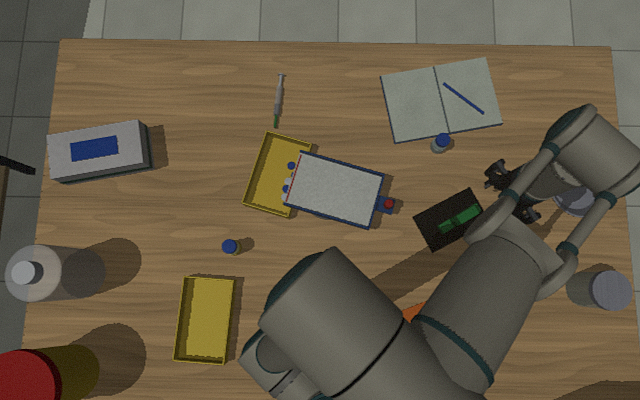

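The top view shows the tray square to the tub, caps at (291,165) and (286,188) inside it, an empty board, and the scraper upright on its mat at (460,218). The vials (442,143) and (231,246) and the syringe (279,100) haven't moved.

```bash
python3 -c "
from rig import *
print(sign_off(), get_state()['clock'])"
```

```text
the job is handed in; nothing more can be done
the job is handed in; nothing more can be done
```

The job is done and handed in at about 29.7 s of the 69 s allowed; no verdict was reported.

- **Tray:** I turned it about −61° by its knob. The last check put the tray at 74.5° and the tub at 73.9–74.1°, so it is square to about 0.5°. These angles agree only to a few tenths of a degree.
- **Wipe:** I gripped the scraper and lowered it to the floor at the closed end. The wipe ran out over the red line at about 7–9 N, following a floor that rises roughly 0.04 rad toward the open end. Early in the wipe the tool crept about 7 mm sideways and lost about 1° of tilt; I corrected this in the next moves.
- **Discs:** the scene picture shows all three caps and both seals in the tub and the board empty. The fingers touched none of them.
- **Scraper:** it stands upright on the black mat. Its grip top and body centres agree within 0.5 mm, and it is about 2 mm from where it started.
- **Vials and syringe:** they show no movement in the last top view.

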